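Release the cooker hood's carbon filter and lift it out level

TASK

The cooker hood's filter holder lies on the worktop for its filter change: with the flat screwdriver from the wooden block, turn both slotted clips a quarter turn anticlockwise, so that their tongues swing off the black filter cassette, and stand the screwdriver back in its hole in the block. Then take the cassette by its bar handle, lift it straight up out of the holder, level all the way so that no charcoal trickles out, and finish while still holding it, level and still in the gripper, about 10 cm up and over the holder. Turn the clips with the screwdriver only, and leave the mug and the jars where they stand.

Things in the scene. Friction and masses are not known exactly. Their poses are not given: they have to be found in the camera images.
- holder: Steel frame of a cooker hood, 170 mm (its x) by 252 mm (its y) by 30 mm high, lying fixed on the worktop; origin at the centre of its underside, z up. The cassette sits in its recess (126 x 176 mm, floor 6 mm above the worktop, walls up to 30 mm). A clip is mounted on the middle of each short end rail. A black latch is in the middle of its near long edge, two hanging tabs stick out 18 mm on the far long edge.
- cassette: Black-grey plastic carbon filter cassette, 120 mm (x) by 170 mm (y) by 26 mm thick, about 0.35 kg, loose in the recess with 3 mm play all round; origin at the centre of its underside, z up. It sits with its underside 6 mm above the worktop. Its bar handle runs along its y over the middle.
- cassette_handle (a point): Centre of the cassette's bar handle: bar 10 mm thick (x), 88 mm long (y), 14 mm tall, centred 59 mm above the cassette's underside; 26 mm free height under the bar, between two posts 66 mm apart (clear width along y).
- clip_left (a joint): Angle of the quarter-turn clip on the holder's +y end (left), rad: 0 = tongue points at the cassette's middle and overlaps its edge by 8 mm, grows anticlockwise seen from above, stops at 1.57 = tongue parallel to the cassette's edge, clear of it. It starts between 0 and 0.25, turns stiffly (about 0.06 N m) and stays where it is left. The slot lies along the tongue: direction in the holder's frame = -90 degrees + the joint angle.
- clip_right (a joint): The same for the clip on the holder's -y end (right): also grows anticlockwise from above, 0 to 1.57; slot direction in the holder's frame = +90 degrees + the joint angle.
- clip_left_slot (a point): Centre of the slot's floor on the left clip's turning axis, at (0, 103, 38) mm in the holder's frame; x along the tongue and the slot. The dark steel head is 27 mm across and stands 8.5 mm above this point; the slot runs right through it, 6 mm wide in its lower 5 mm and widening to 13 mm at the top; the blade has about 0.24 rad of turning play in it, so turn the screwdriver that much further. The tongue is a steel finger 10 mm wide that reaches 26 mm from the axis.
- clip_right_slot (a point): The same point on the right clip, at (0, -103, 38) mm in the holder's frame.
- driver: Flat screwdriver standing upright, blade down, in the block; 128 mm long, 0.11 kg; origin at the middle of the blade's tip, z up along the shank to the handle, x along the blade's width (the tip is 15 mm wide along x, 2.4 mm thick along y, 4.2 mm thick 6 mm higher). Shank 9 mm thick; a collar 27 mm across rests on the block's top 55 mm above the tip; the square wooden handle (28 x 28 mm, faces square to x and y) spans 61 to 123 mm above the tip.
- driver_handle (a point): Middle of the screwdriver's handle, 92 mm above the blade's tip.
- block: Wooden tool block, 74 x 74 x 62 mm, fixed on the worktop, origin at the centre of its underside, z up; one big hole and, along its -x side, a row of three spare bits that stand out 7 mm.
- block_hole (a point): Mouth of the block's big hole, on the block's top 62 mm above the worktop and 10 mm to +x of its middle: 21 mm across, 58 mm deep. Parked, the screwdriver hangs by its collar with its tip 55 mm below this point.
- mug: White mug with dots, 82 x 117 x 91 mm, standing on the worktop; bystander. Origin at the centre of its underside.
- jar: Small glass jar with a red lid, 70 mm across, 50 mm high; bystander behind the holder. Origin at the centre of its underside.
- spice: Spice jar with a black cap, 41 mm across, 105 mm high; bystander behind and right of the holder. Origin at the centre of its underside.
There are look-alikes about, which are no part of the job. What is shaped like the cassette but green is not meant.

How it is judged:
On the way, in this order (a step that is already met when the one before it is completed fails the run):
1. the screwdriver is drawn out of the block (z of driver in the frame of block above 0.05 m), for 0.1 s.
2. both clips are turned off the cassette, which still sits in the holder (value of joint each of clip_left, clip_right above 1.1 rad and z of cassette in the frame of holder below 0.012 m), for 0.1 s.
3. the screwdriver stands in its hole again, let go, the cassette still in the holder (horizontal distance between driver and block_hole below 0.012 m and z of driver in the frame of block below 0.014 m and angle between driver's own z axis and vertical below 0.12 rad and contact force between the fingers and driver below 0.1 N and z of cassette in the frame of holder below 0.012 m), for 0.2 s.
4. the cassette is lifted clear of the holder's rim (z of cassette in the frame of holder above 0.04 m), for 0.1 s.
At the end, for the whole second after the job is handed in: Both clips at 1.1 rad or more; the screwdriver upright in its hole within 7 mm of fully in, let go; the cassette held by the fingers alone, underside 75 to 200 mm above the worktop, within 60 mm of the holder's centre seen from above, level within 0.1 rad, still (0.03 m/s, 0.15 rad/s) (value of joint each of clip_left, clip_right above 1.1 rad and horizontal distance between driver and block_hole below 0.012 m and z of driver in the frame of block below 0.014 m and angle between driver's own z axis and vertical below 0.12 rad and contact force between each of the fingers, cassette and driver below 0.1 N and z of cassette in the frame of holder between 0.075 and 0.2 m and horizontal distance between cassette and holder below 0.06 m and angle between cassette's own z axis and vertical below 0.1 rad and linear speed of cassette below 0.03 m/s and angular speed of cassette below 0.15 rad/s and contact force between the fingers and cassette above 1 N and contact force between cassette and holder below 0.1 N and contact force between cassette and block below 0.1 N); the arm keeps its last pose, push and grip.
It fails at once if the cassette tips by more than 0.2 rad (angle between cassette's own z axis and vertical above 0.2 rad).
It fails at once if a clip is pushed with the fingers instead of the screwdriver (contact force between the fingers and clip_left above 1 N or contact force between the fingers and clip_right above 1 N).
It fails at once if the mug or a jar is shifted by more than 30 mm (distance of any of mug, jar, spice from where it was at the start of the episode above 0.03 m).
It also fails if it takes over 72 s, if anything falls off the work surface, if the arm or the gripper's body presses on something with over 40 N, if the wrist force passes 120 N, or if a joint passes its speed limit or range.

ROBOT

A 7-joint arm with a two-finger parallel gripper is mounted at the origin on a cart in front of the work surface, level with it; the furniture and walls round the work are solid. World frame = base frame: x ahead of the robot, y to its left, z up, the work surface at z = 0. Lengths are in m, angles in rad, forces in N, time in s.
With the tool pointing down it reaches from about 0.425 to 0.925 m from the base axis. Payload 6.8 kg.
Tool frame: the origin (TCP) lies midway between the tips of the shut fingers; the grasp point (between the pads) lies 19 mm behind it; z points along the fingers, y is the line along which they close (so a half turn about z gives the same grasp; the last joint's range is limited). The gripper opens to 85 mm and grips with 20 to 120 N. Pads are 22 mm wide; open, the fingers measure 114 mm over their backs; the gripper's body (76 mm by 85 mm) begins 54 mm behind the grasp point. The pads swing forward as they close: fully open they stand 13 mm farther back than shut.
Start: joints at [1.056, 0.477, 0.022, 1.555, -0.011, 1.109, -0.083], TCP at [0.267, -0.62, 0.202] pointing down, gripper open.
Joint ranges: [-2.96, 2.96], [-0.34, 2.1], [-1.41, 1.46], [0.24, 2.44], [-1.37, 4.51], [0.17, 1.92], [-2.96, 2.96]. Speed limits (rad/s): [2.39, 2.39, 3.14, 3.14, 3.14, 3.14, 3.14].

INTERFACE

Orientations are given as a unit quaternion [w, x, y, z].
In Python, from station import bot, eyes, ticket gives the robot as it stands.
- The arm moves only by the shell command python3 -m crank 'ROWS' [FORCE]. ROWS is text: rows parted by semicolons, each of 7 numbers parted by spaces: the shift along the tool's x, y, z in units of 0.5 m (1.0 is 0.5 m), then the turn, a rotation vector about the tool's x, y, z in units of 180 degrees (1.0 is 180 degrees), then the closure, from 0 (fully open) to 1 (shut). A call has 1 to 20 rows; each row is the pose to reach, as a shift and turn from the pose commanded when the call began, along the tool's axes at that moment, turning the shorter way round; what a row does not reach only later rows make up. A row lasts 1/10 s, in which the tool goes at most 50 mm and 8.59 degrees, less where a joint would pass 70% of its speed; a pose out of reach is approached as far as the arm can. A call with a number of a shift or a turn outside -1 to 1 is refused whole. A call with a gripper value outside its range is refused whole. The fingers move at their own pace and stop on an object; FORCE is the grip in N (left out, the last holds). Time passes only in rows, so rows that repeat a pose let the fingers close. It gives the time, the measured TCP pose, the force, the opening and the grip force at its end, in the units of the state.
- bot.get_obs(): the state, without advancing time (a new reading comes with each control period).
- eyes.read_camera(name): name is "scene" or "top"; returns a dict with "image" (400x640x3 uint8, red, green, blue), "K" (3x3 intrinsics, pixels), "dist" ([k1, k2, p1, p2, k3] as OpenCV has them; the pictures are not rectified), "R" (3x3) and "t" (3): a world point X has camera coordinates R X + t. Camera axes: x right, y down, z forward; pixel columns grow to the right and rows downward; lengths in m; the calibration is good to about 2 mm. A picture is of the moment at which its call begins. There is no depth.
- ticket.hand_in(): hands the job in; it is judged then, once.
The state is a dict: "t": time; "q": joint angles; "joint_vel": joint speeds; "joint_torque": joint torques, N m; "eef_pos": TCP position; "tool_rot": TCP orientation; "contact_force": force on the tool from outside, world axes, zero at the start; "torque": the same for the moment, N m; "gripper_width": opening from 0.0 (shut) to 1.0 (fully open); "grasp_force": force on a finger pad.
Only numpy, scipy, OpenCV 4.12 (cv2) and the standard library are available. Lean on these libraries where they do the work, as an engineer would, in place of code of your own. Each camera call takes 0.05 s, during which the arm holds its last target. There are 200 camera calls.

## Working session

There is one attempt and no reset: what is moved stays moved. The work goes in short steps, Python scripts to look and compute and a shell command to move; the robot and the scene stay as the last step left them, time stands still between calls to the robot, and variables do not carry over. Pictures are saved under pics/ and viewed, at most 10 in all, crops included, and the job is handed in when it is done.

```bash
mkdir -p pics; ls; cat > h.py <<'E'
import numpy as np, cv2
from station import bot, eyes, ticket
from scipy.spatial.transform import Rotation as Ro
def save(name,f,crop=None,s=1):
    c=eyes.read_camera(name); im=c["image"][:,:,::-1].copy()
    if crop: x0,y0,x1,y1=crop; im=im[y0:y1,x0:x1]
    cv2.imwrite(f,cv2.resize(im,None,fx=s,fy=s,interpolation=cv2.INTER_CUBIC)); return c
def pix2w(c,uv,z):
    p=cv2.undistortPoints(np.array(uv,float).reshape(-1,1,2),c["K"],c["dist"]).reshape(-1,2)
    R,t=c["R"],c["t"]; o=-R.T@t; d=np.c_[p,np.ones(len(p))]@R
    z=np.broadcast_to(z,len(p)); return o+d*((z-o[2])/d[:,2])[:,None]
def w2pix(c,X):
    return cv2.projectPoints(np.array(X,float).reshape(-1,1,3),cv2.Rodrigues(c["R"])[0],c["t"],c["K"],np.array(c["dist"],float))[0].reshape(-1,2)
E
python3 - <<'E'
from h import *
a=save("scene","pics/s0.png"); b=save("top","pics/t0.png")
for c in (a,b): print(-c["R"].T@c["t"],c["R"][2],c["K"][0,0])
o=bot.get_obs(); print(o); print(Ro.from_quat(o["tool_rot"],scalar_first=True).as_matrix().round(3))
E
```

```text
pics
[0.01655634 1.10638924 0.76034853] [ 0.44818445 -0.73470263 -0.50925705] 445.49846413490445
[0.33122611 0.12882629 1.61791462] [ 0.16776831 -0.00601028 -0.98580813] 510.3961136024489
{'t': 0.1, 'q': array([ 1.05591123,  0.47771965,  0.02235855,  1.5563392 , -0.01149973,
        1.10930322, -0.08312409]), 'joint_vel': array([-5.99225953e-04, -1.71350816e-03, -3.01274845e-04, -2.03742532e-03,
        2.75667179e-04,  1.48779849e-04,  2.71733789e-06]), 'joint_torque': array([ 3.93383714e-03, -5.97761786e+01,  1.61338560e+00, -2.81959569e+01,
        1.28089284e-02,  5.01219954e-03, -2.98145073e-05]), 'eef_pos': array([ 0.26681906, -0.61939805,  0.20092745]), 'tool_rot': array([-7.88384345e-04,  9.79388425e-01,  2.01984256e-01, -2.27330293e-04]), 'contact_force': array([ 1.50775269, -0.37225819,  0.08602488]), 'torque': array([-0.00509168,  0.0269983 ,  0.03912219]), 'grasp_force': 0.0, 'gripper_width': 1.00194387915525}
[[ 0.918  0.396 -0.001]
 [ 0.396 -0.918  0.001]
 [-0.    -0.002 -1.   ]]
```

View pics/t0.png

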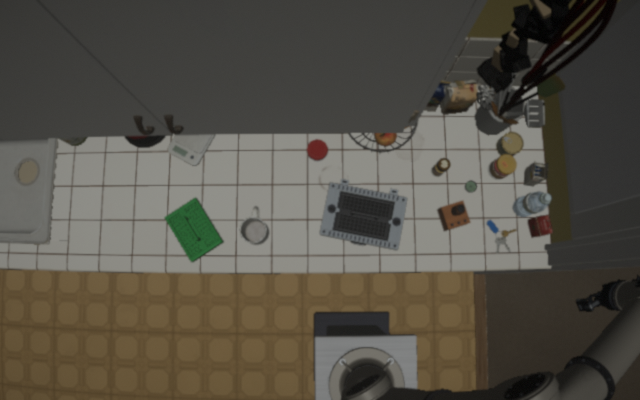

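View pics/s0.png

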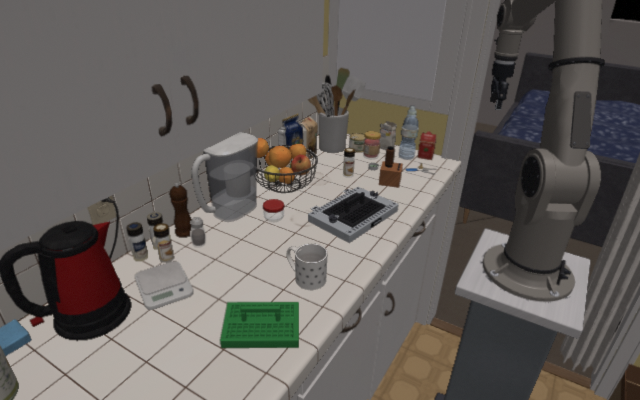

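The top view shows the holder with the black cassette at about (363,216), the wooden block with the screwdriver at about (454,215), the mug at (255,230), the red-lid jar at (317,150) and the spice jar at (442,167). There are two cassette shapes: black-grey in the steel holder at (363,216), and green at (194,230). The task excludes green, so the black one is meant. I'll confirm with an enlarged crop.

```bash
python3 - <<'E'
from h import *
a=save("top","pics/t1.png",(310,170,480,260),4.7)
E
```

```text
(no output)
```

View pics/t1.png

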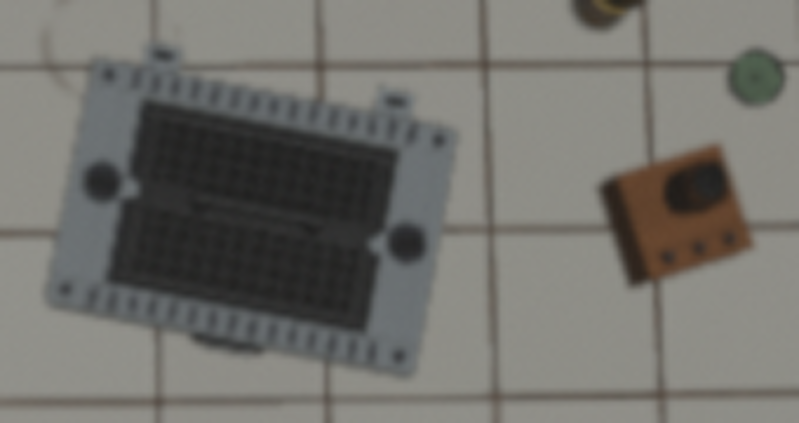

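The crop confirms it: the black cassette is in the steel frame, with dark clip heads at crop (103,181) and (407,243). The left tongue is at about 0 rad and the right at about 0.2 rad. The block's three bits lie on the robot side, and the screwdriver handle is at crop (700,185).

```bash
cat >> h.py <<'E'
def fit(c,uv,M,x0):
    from scipy.optimize import least_squares
    M=np.array(M,float); uv=np.array(uv,float)
    def T(p): 
        r=Ro.from_euler('z',p[2]).as_matrix(); return M@r.T+[p[0],p[1],0]
    s=least_squares(lambda p:(w2pix(c,T(p))-uv).ravel(),x0); return s.x,np.abs(s.fun).max()
E
python3 - <<'E'
from h import *
c=eyes.read_camera("top")
f=lambda l:(np.array(l,float)+.5)/4.7-.5+[310,170]
H=f([(95,60),(457,128),(410,375),(45,302),(103,181),(407,243)])
h=[(.085,.126,.03),(.085,-.126,.03),(-.085,-.126,.03),(-.085,.126,.03),(0,.103,.0465),(0,-.103,.0465)]
x,r=fit(c,H,h,[.5,0,-.2]); print("holder",x.round(4),r)
B=f([(617,180),(718,147),(752,246),(650,280)]); b=.037
xb,r=fit(c,B,[(b,b,.062),(b,-b,.062),(-b,-b,.062),(-b,b,.062)],[.5,-.3,.3]); print("block",xb.round(4),r)
R=Ro.from_euler('z',xb[2]).as_matrix(); print("hole",R@[.01,0,.062]+[xb[0],xb[1],0])
print("handle top",pix2w(c,f([(705,180)]),.13))
R=Ro.from_euler('z',x[2]).as_matrix()
for s in(1,-1): print("clip",R@[0,s*.103,.038]+[x[0],x[1],0])
E
```

```text
holder [ 0.5239  0.0022 -0.2063] 1.0305939655165162
block [ 0.5186 -0.2821  0.2926] 0.7214151971028855
hole [ 0.52819097 -0.27923786  0.062     ]
handle top [[ 0.53137431 -0.27848559  0.13      ]]
clip [0.54499303 0.10299107 0.038     ]
clip [ 0.50279179 -0.09863991  0.038     ]
```

```bash
cat >> h.py <<'E'
def overlay(name,f,crop,s,pts):
    c=eyes.read_camera(name); x0,y0,x1,y1=crop
    im=cv2.resize(c["image"][y0:y1,x0:x1,::-1],None,fx=s,fy=s,interpolation=cv2.INTER_CUBIC)
    im=cv2.convertScaleAbs(im,alpha=1.5)
    for P in pts:
        q=((w2pix(c,P)-[x0,y0]+.5)*s-.5).round().astype(int)
        cv2.polylines(im,[q.reshape(-1,1,2)],len(q)>2,(0,255,255),1)
        if len(q)==1: cv2.circle(im,tuple(map(int,q[0])),2,(0,0,255),-1)
    cv2.imwrite(f,im); return c
def tf(p,M): return np.array(M,float)@Ro.from_euler('z',p[2]).as_matrix().T+[p[0],p[1],0]
HO=[.5239,.0022,-.2063]; BL=[.5186,-.2821,.2926]
def rect(a,b,z): return [(a,b,z),(a,-b,z),(-a,-b,z),(-a,b,z)]
E
python3 - <<'E'
from h import *
overlay("scene","pics/s1.png",(300,140,420,240),6,[tf(HO,rect(.085,.126,.03)),tf(HO,[(0,.103,.0465)]),tf(HO,[(0,-.103,.0465)]),tf(BL,rect(.037,.037,.062)),tf(BL,[(.01,0,.13)]),tf(BL,[(.01,0,.062)])])
E
```

```text
(no output)
```

View pics/s1.png

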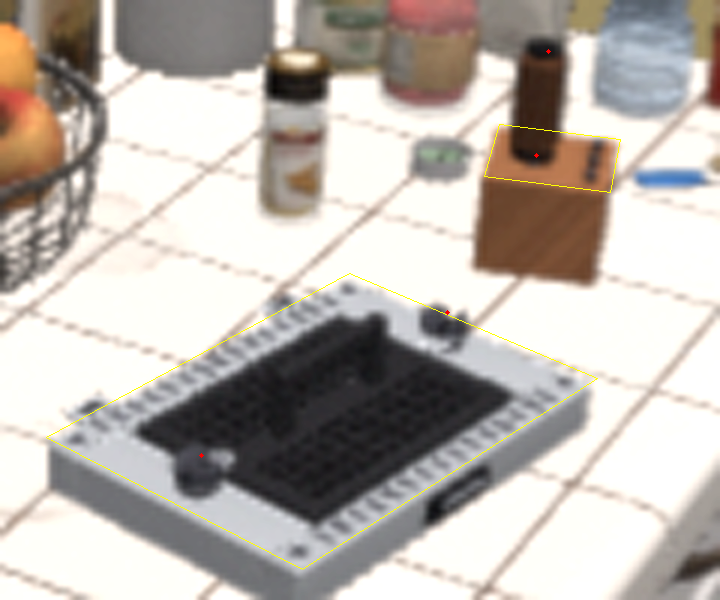

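The scene crop shows the top-only fit sitting about 8 crop pixels too high, roughly 1.3 real pixels. The real corners are at crop (50,445), (303,575), (590,392) and (347,282). I'll fit both cameras together.

```bash
cat > fit2.py <<'E'
from h import *
from scipy.optimize import least_squares
t=eyes.read_camera("top"); s=eyes.read_camera("scene")
f=lambda l:(np.array(l,float)+.5)/4.7-.5+[310,170]
g=lambda l:(np.array(l,float)+.5)/6-.5+[300,140]
def joint(M,ut,us,x0):
    F=lambda p:np.r_[(w2pix(t,tf(p,M))-ut).ravel(),(w2pix(s,tf(p,M))-us).ravel()]
    r=least_squares(F,x0,loss='soft_l1'); print(r.x.round(4)); print(F(r.x).reshape(-1,2).round(1).tolist()); return r.x
h=rect(.085,.126,.03)
H=joint(h,f([(95,60),(457,128),(410,375),(45,302)]),g([(50,445),(347,282),(590,392),(303,575)]),HO)
B=joint(rect(.037,.037,.062),f([(617,180),(718,147),(752,246),(650,280)]),g([(477,183),(492,130),(618,143),(607,200)])[[1,1,2,3]]*0+g([(477,183),(492,130),(618,143),(607,200)]),BL)
print(tf(B,[(.01,0,.062)]),tf(H,[(0,.103,.038),(0,-.103,.038)]))
E
python3 fit2.py
python3 - <<'E'
from h import *
t=eyes.read_camera("top"); s=eyes.read_camera("scene")
print(w2pix(s,tf(BL,rect(.037,.037,.062))))
# driver top: triangulate
from scipy.optimize import least_squares
ut=(np.array([705,180])+.5)/4.7-.5+[310,170]; us=(np.array([545,47])+.5)/6-.5+[300,140]
r=least_squares(lambda p:np.r_[(w2pix(t,p)-ut).ravel(),(w2pix(s,p)-us).ravel()],[.53,-.28,.13]);print(r.x,r.fun)
E
```

```text
[ 0.5233  0.004  -0.2019]
[[-1.3, -0.6], [-0.2, 0.2], [0.6, 0.5], [-1.1, 0.6], [-0.7, -0.9], [0.1, -1.3], [1.1, -2.1], [-0.0, -0.7]]
[ 0.5193 -0.2808  0.2942]
[[-1.0, -0.9], [-0.5, -0.9], [0.0, 0.5], [-0.2, 0.5], [0.8, -1.1], [0.8, -0.9], [0.0, -0.6], [0.1, -1.3]]
[[ 0.52885714 -0.27789288  0.062     ]] [[ 0.54393886  0.10490056  0.038     ]
 [ 0.5026315  -0.09691545  0.038     ]]
[[380.17270584 168.86619971]
 [382.68693073 160.30978847]
 [402.92110676 162.77166831]
 [401.18690209 171.50661663]]
[ 0.53048774 -0.27801197  0.13241371] [ 0.0703836   0.18647833 -0.23176536 -0.03432371]
```

Top and scene together put the driver axis at about (0.530, -0.278) and the holder at (0.5233, 0.004, yaw -0.202). I'm moving above the driver now, square to the block.

```bash
python3 -m crank '0.1 -0.08 -0.1 0 0 0.01 0; 0.2 -0.15 -0.1 0 0 0.02 0; 0.3 -0.23 -0.1 0 0 0.036 0; 0.4 -0.3 -0.1 0 0 0.036 0; 0.48 -0.36 -0.1 0 0 0.036 0; 0.553 -0.418 -0.1 0 0 0.036 0; 0.553 -0.418 -0.1 0 0 0.036 0; 0.553 -0.418 -0.1 0 0 0.036 0; 0.553 -0.418 -0.1 0 0 0.036 0; 0.553 -0.418 -0.1 0 0 0.036 0; 0.553 -0.418 -0.1 0 0 0.036 0; 0.553 -0.418 -0.1 0 0 0.036 0' 60
cat >> h.py <<'E'
def go(x,y,z,yaw_y):
    "shift/turn in tool units to reach TCP xyz with tool y axis at angle yaw_y(rad), pointing down"
    o=bot.get_obs(); R=Ro.from_quat(o["tool_rot"],scalar_first=True)
    yy=np.array([np.cos(yaw_y),np.sin(yaw_y),0]); zz=np.array([0,0,-1.]); T=Ro.from_matrix(np.c_[np.cross(yy,zz),yy,zz])
    d=R.inv().apply(np.array([x,y,z])-o["eef_pos"])/.5; w=(R.inv()*T).as_rotvec()/np.pi
    print("t",round(o["t"],2),"pos",o["eef_pos"].round(4),"q1,q7",o["q"][[0,6]].round(2),"->",d.round(4),w.round(4))
E
python3 -c "
from h import *
go(.530,-.278,.082,-1.277)"
```

```text
t: 1.65
eef_pos: [0.4373, -0.3202, 0.2517]
tool_rot: [0.0, 0.989, 0.145, -0.0]
contact_force: [-0.6, -0.7, -1.2]
gripper_width: 1.001
grasp_force: 0.0
t 1.65 pos [ 0.4373 -0.3202  0.2517] q1,q7 [ 0.61 -0.79] -> [ 0.2019 -0.0278  0.3393] [ 0.0001  0.0001 -0.001 ]
```

```bash
python3 -m crank '0.1 -0.014 0 0 0 0 0; 0.202 -0.028 0 0 0 0 0; 0.202 -0.028 0.03 0 0 0 0; 0.202 -0.028 0.08 0 0 0 0; 0.202 -0.028 0.08 0 0 0 0;0.202 -0.028 0.08 0 0 0 0;0.202 -0.028 0.08 0 0 0 0'
python3 - <<'E'
from h import *
go(.530,-.278,.084,-1.277)
o=bot.get_obs(); p=o["eef_pos"]
R=Ro.from_quat(o["tool_rot"],scalar_first=True).as_matrix()
pts=[[p],[p+R[:,1]*.042,p-R[:,1]*.042],[(.5305,-.278,.13)]]
overlay("scene","pics/s2.png",(350,120,430,190),5,pts)
overlay("top","pics/t2.png",(410,170,490,240),5,pts)
a=cv2.imread("pics/s2.png");b=cv2.imread("pics/t2.png");cv2.imwrite("pics/c2.png",np.hstack([a,b]))
E
```

```text
t: 2.35
eef_pos: [0.5312, -0.2769, 0.2131]
tool_rot: [0.001, 0.989, 0.146, 0.001]
contact_force: [-0.3, -0.0, -0.0]
gripper_width: 1.0
grasp_force: 0.0
t 2.35 pos [ 0.5312 -0.2769  0.2131] q1,q7 [ 0.49 -0.95] -> [-0.0032  0.001   0.2582] [ 0.0004 -0.0004 -0.0005]
```

View pics/c2.png

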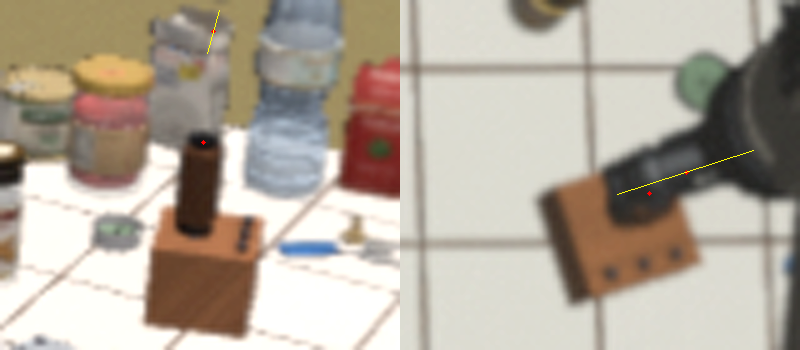

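The top crop shows the gripper over the driver. The scene crop, at the marker (213,30), shows no fingers, so I'm checking whether that picture was stale.

```bash
python3 - <<'E'
from h import *
im=eyes.read_camera("scene")["image"]; old=cv2.imread("pics/s0.png")[:,:,::-1]
d=np.abs(im.astype(int)-old).max(2); ys,xs=np.where(d>30); print(len(ys), xs.min(),xs.max(),ys.min(),ys.max())
d2=(d>30); d2[:,460:]=0; ys,xs=np.where(d2); print(xs.min(),xs.max(),ys.max())
for v in range(90,140,4): r=xs[ys==v]; print(v,(r.min(),r.max(),len(r)) if len(r) else None)
o=bot.get_obs(); print(w2pix(eyes.read_camera("scene"),o["eef_pos"]))
E
```

```text
7295 384 603 0 218
384 459 119
90 (np.int64(391), np.int64(402), 12)
94 (np.int64(391), np.int64(401), 11)
98 (np.int64(390), np.int64(399), 10)
102 (np.int64(391), np.int64(399), 9)
106 (np.int64(390), np.int64(398), 9)
110 (np.int64(391), np.int64(397), 7)
114 (np.int64(390), np.int64(395), 6)
118 (np.int64(391), np.int64(394), 4)
122 None
126 None
130 None
134 None
138 None
[[392.14778459 125.82971592]]
```

```bash
python3 -m crank '-0.003 0.001 0.09 0 0 0 0; -0.003 0.001 0.18 0 0 0 0; -0.003 0.001 0.23 0 0 0 0; -0.003 0.001 0.258 0 0 0 0; -0.003 0.001 0.258 0 0 0 0; -0.003 0.001 0.258 0 0 0 0;-0.003 0.001 0.258 0 0 0 1;-0.003 0.001 0.258 0 0 0 1;-0.003 0.001 0.258 0 0 0 1;-0.003 0.001 0.258 0 0 0 1;-0.003 0.001 0.258 0 0 0 1;-0.003 0.001 0.258 0 0 0 1;-0.003 0.001 0.258 0 0 0 1;-0.003 0.001 0.258 0 0 0 1' 70
```

```text
t: 3.95
eef_pos: [0.5302, -0.2774, 0.0838]
tool_rot: [0.001, 0.989, 0.146, 0.001]
contact_force: [-1.1, 0.5, 5.8]
gripper_width: 0.313
grasp_force: 68.0
```

Grip is good: 26.6 mm opening, square on the handle. Now I'll lift and check the blade direction.

```bash
python3 -m crank '0 0 -0.03 0 0 0 1; 0 0 -0.08 0 0 0 1; 0 0 -0.15 0 0 0 1; 0 0 -0.23 0 0 0 1; 0 0 -0.31 0 0 0 1; 0 0 -0.31 0 0 0 1; 0 0 -0.31 0 0 0 1; 0 0 -0.31 0 0 0 1'
python3 - <<'E'
from h import *
o=bot.get_obs(); p=o["eef_pos"]; print(p,o["gripper_width"])
tip=p-[0,0,.077]
u=np.array([np.cos(.294),np.sin(.294),0])*.0075; v=np.array([-u[1],u[0],0])
im=eyes.read_camera("scene"); q=w2pix(im,[tip,tip+u,tip-u,tip+v,tip-v]); print(q.round(1).tolist())
overlay("scene","pics/s3.png",(360,100,420,160),10,[[tip+[0,0,.15]]])
E
```

```text
t: 4.75
eef_pos: [0.5287, -0.2764, 0.2368]
tool_rot: [-0.001, 0.989, 0.146, -0.001]
contact_force: [-0.0, -0.9, -1.7]
gripper_width: 0.313
grasp_force: 68.3
[ 0.52871889 -0.27643559  0.23680518] 0.3134764050705973
[[391.3, 140.4], [389.1, 140.2], [393.4, 140.7], [391.0, 141.2], [391.5, 139.6]]
```

View pics/s3.png

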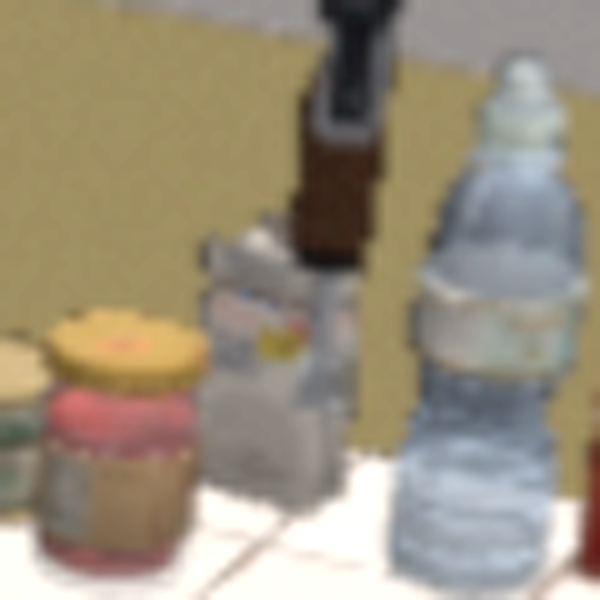

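The scene crop shows the handle at (340,200) with the shank below it, lost against the grey bag at about (330,300). I'll go over the left clip and look there.

```bash
python3 -c "
from h import *
go(.544,.105,.197,-.202)"
```

```text
t 4.85 pos [ 0.5287 -0.2764  0.2363] q1,q7 [ 0.49 -0.95] -> [ 0.2504 -0.7211  0.0794] [-1.000e-03  3.000e-04 -3.422e-01]
```

```bash
python3 -m crank '0.03 -0.09 0 0 0 -0.043 1; 0.06 -0.18 0 0 0 -0.086 1; 0.09 -0.27 0 0 0 -0.128 1; 0.125 -0.36 0 0 0 -0.171 1; 0.157 -0.45 0 0 0 -0.214 1; 0.19 -0.54 0 0 0 -0.257 1; 0.22 -0.63 0 0 0 -0.3 1; 0.25 -0.721 0.02 0 0 -0.342 1; 0.25 -0.721 0.079 0 0 -0.342 1; 0.25 -0.721 0.079 0 0 -0.342 1; 0.25 -0.721 0.079 0 0 -0.342 1; 0.25 -0.721 0.079 0 0 -0.342 1; 0.25 -0.721 0.079 0 0 -0.342 1'
python3 - <<'E'
from h import *
go(.544,.105,.167,-.202)
p=bot.get_obs()["eef_pos"]; H=[.5233,.004,-.2019]
tip=p-[0,0,.077]; u=tf([0,0,-.2019],[(0,.0075,0),(.0075,0,0)])
P=[tf(H,[(0,.103,.0465)]),[tip,tip+[0,0,.05]],[tip+u[0],tip-u[0]],[tip+u[1],tip-u[1]]]
c=eyes.read_camera("scene"); print([w2pix(c,x).round(1).tolist() for x in P])
m=w2pix(c,tip)[0].astype(int)
overlay("scene","pics/s4.png",(m[0]-30,m[1]-20,m[0]+30,m[1]+40),9,[P[0]])
c=eyes.read_camera("top"); n=w2pix(c,tip)[0].astype(int)
overlay("top","pics/t4.png",(n[0]-15,n[1]-30,n[0]+15,n[1]+30),9,[P[0]]); print(m,n)
cv2.imwrite("pics/c4.png",np.hstack([cv2.imread("pics/s4.png"),cv2.imread("pics/t4.png")]))
E
```

```text
t: 6.15
eef_pos: [0.5458, 0.1033, 0.1994]
tool_rot: [0.001, 0.776, 0.631, 0.001]
contact_force: [-0.0, 0.3, -1.1]
gripper_width: 0.316
grasp_force: 68.4
t 6.15 pos [0.5458 0.1033 0.1994] q1,q7 [ 0.11 -0.67] -> [ 0.0027 -0.0043  0.0647] [ 0.0005 -0.0001 -0.001 ]
[[[333.1, 215.8]], [[333.8, 193.4], [334.4, 178.1]], [[332.1, 194.3], [335.4, 192.5]], [[331.8, 192.5], [335.7, 194.3]]]
[333 193] [331 204]
```

View pics/c4.png

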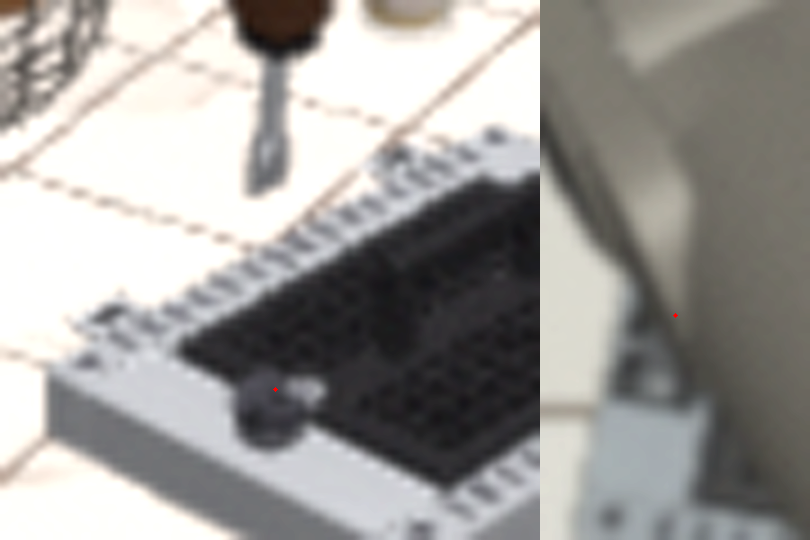

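The scene crop shows the blade tip at about (268,189). It runs lower-left to upper-right, along the holder's y, so it matches the slot. The head centre is at about (269,395) and the tongue tip at about (324,388). Driver and head are both about (-0.8,+0.6) px off prediction, so their relative error is about 1 mm.

```bash
python3 - <<'E'
from h import *
H=[.5233,.004,-.2019]; c=eyes.read_camera("scene"); t=eyes.read_camera("top")
f=lambda u:(u-[310,170]+.5)*4.7-.5
for th in(0,.1,.2,.3):
  for sg in(1,-1):
    a=-sg*np.pi/2+th; e=[.026*np.cos(a),sg*.103+.026*np.sin(a),.034]
    print(th,sg,((w2pix(c,tf(H,[e]))-[303,173]+.5)*9-.5+[-7,6]).round(0), f(w2pix(t,tf(H,[e]))).round(0),f(w2pix(t,tf(H,[(0,sg*.103,.0465)]))).round(0))
go(.5435,.105,.130,-.202+.07)
E
```

```text
0 1 [[316. 397.]] [[137. 193.]] [[ 99. 183.]]
0 -1 [[590. 234.]] [[364. 237.]] [[405. 243.]]
0.1 1 [[310. 394.]] [[137. 189.]] [[ 99. 183.]]
0.1 -1 [[595. 237.]] [[363. 241.]] [[405. 243.]]
0.2 1 [[304. 392.]] [[137. 186.]] [[ 99. 183.]]
0.2 -1 [[602. 239.]] [[363. 245.]] [[405. 243.]]
0.3 1 [[297. 390.]] [[137. 182.]] [[ 99. 183.]]
0.3 -1 [[608. 241.]] [[363. 249.]] [[405. 243.]]
t 6.45 pos [0.5451 0.1042 0.1986] q1,q7 [ 0.11 -0.67] -> [ 0.0009 -0.0035  0.1372] [ 0.0002 -0.     -0.0226]
```

```bash
python3 -m crank '0.001 -0.0035 0.08 0 0 -0.016 1; 0.001 -0.0035 0.13 0 0 -0.016 1; 0.001 -0.0035 0.137 0 0 -0.016 1; 0.001 -0.0035 0.145 0 0 -0.016 1;0.001 -0.0035 0.15 0 0 -0.016 1; 0.001 -0.0035 0.154 0 0 -0.016 1; 0.001 -0.0035 0.158 0 0 -0.016 1; 0.001 -0.0035 0.162 0 0 -0.016 1; 0.001 -0.0035 0.162 0 0 -0.016 1; 0.001 -0.0035 0.162 0 0 -0.016 1'
```

```text
t: 7.45
eef_pos: [0.5434, 0.1053, 0.1174]
tool_rot: [0.0, 0.759, 0.651, 0.0]
contact_force: [-0.1, 0.4, -0.7]
gripper_width: 0.311
grasp_force: 68.4
```

```bash
python3 -m crank '0 0 0.004 0 0 0 1; 0 0 0.004 0 0 -0.03 1; 0 0 0.004 0 0 -0.06 1; 0 0 0.004 0 0 -0.09 1; 0 0 0.004 0 0 -0.12 1; 0 0 0.004 0 0 -0.15 1'
```

```text
t: 8.05
eef_pos: [0.5431, 0.1048, 0.1152]
tool_rot: [-0.0, 0.585, 0.811, -0.0]
contact_force: [-0.1, -1.3, -1.4]
gripper_width: 0.31
grasp_force: 68.8
```

```bash
python3 -m crank '0 0 0 0 0 -0.03 1; 0 0 0 0 0 -0.06 1; 0 0 0 0 0 -0.09 1; 0 0 0 0 0 -0.12 1; 0 0 0 0 0 -0.15 1; 0 0 0 0 0 -0.18 1; 0 0 0 0 0 -0.21 1'
python3 - <<'E'
from h import *
o=bot.get_obs(); print(o["contact_force"].round(1),o["torque"].round(3))
go(.5431,.1048,.115,-.202+1.75)
p=o["eef_pos"]-[0,0,.06]; c=eyes.read_camera("scene"); m=w2pix(c,p)[0].astype(int); print(m)
overlay("scene","pics/s5.png",(m[0]-30,m[1]-25,m[0]+30,m[1]+35),9,[])
E
```

```text
t: 8.75
eef_pos: [0.5432, 0.1032, 0.1151]
tool_rot: [0.0, 0.291, 0.957, -0.001]
contact_force: [-0.9, -3.8, 1.6]
gripper_width: 0.311
grasp_force: 68.6
[-0.9 -3.8  1.6] [-1.235  0.131 -0.085]
t 8.75 pos [0.5432 0.1032 0.1151] q1,q7 [0.28 0.32] -> [0.0019 0.0025 0.0002] [-0.0009  0.     -0.1805]
[333 213]
```

View pics/s5.png

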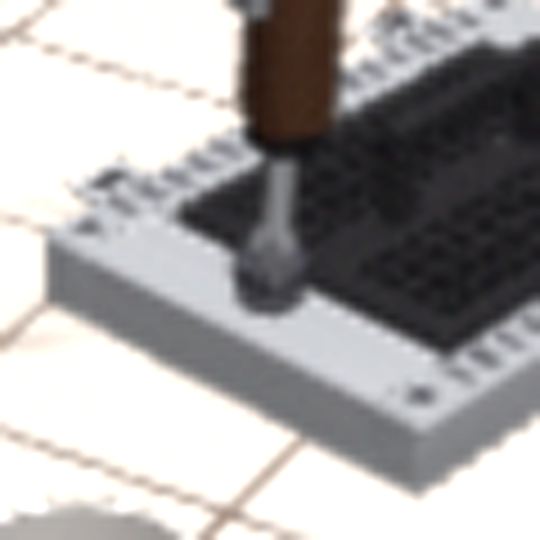

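The crop shows the blade seated in the head at (270,275), and the tongue has swung away behind it. I'll finish the turn.

```bash
python3 -m crank '0 0 0 0 0 -0.03 1; 0.001 0.001 0 0 0 -0.06 1; 0.001 0.001 0 0 0 -0.09 1; 0.002 0.002 0 0 0 -0.12 1; 0.002 0.002 0 0 0 -0.15 1; 0.002 0.002 0 0 0 -0.17 1; 0.002 0.002 0 0 0 -0.18 1'
python3 -c "
from h import *
o=bot.get_obs(); print(o['contact_force'].round(1),o['torque'].round(3)); go(.5431,.1048,.115,-.202+1.85)"
```

```text
t: 9.55
eef_pos: [0.5443, 0.1029, 0.1152]
tool_rot: [0.001, 0.015, 1.0, -0.002]
contact_force: [2.3, -7.6, 0.1]
gripper_width: 0.311
grasp_force: 68.1
[ 2.3 -7.6  0.1] [-2.516 -0.791 -0.085]
t 9.55 pos [0.5443 0.1029 0.1152] q1,q7 [0.36 0.81] -> [0.0025 0.0037 0.0003] [-0.0015  0.0003 -0.0341]
```

```bash
python3 -m crank '0 0 -0.02 0 0 -0.17 1; 0 0 -0.05 0 0 0 1; 0 0 -0.1 0 0 0 1; 0 0 -0.17 0 0 0 1; 0 0 -0.17 0 0 0 1; 0 0 -0.17 0 0 0 1'
python3 -c "
from h import *
go(.5025,-.0975,.2,-.052)"
```

```text
t: 10.15
eef_pos: [0.5435, 0.1071, 0.2009]
tool_rot: [0.001, 0.014, 1.0, 0.0]
contact_force: [-0.9, -0.8, -1.7]
gripper_width: 0.312
grasp_force: 69.4
t 10.15 pos [0.5435 0.1071 0.2009] q1,q7 [0.42 0.9 ] -> [ 0.0704 -0.4115  0.0014] [6.000e-04 3.000e-04 5.075e-01]
```

```bash
python3 -m crank '0.006 -0.034 0 0 0 0.043 1; 0.012 -0.07 0 0 0 0.086 1; 0.018 -0.1 0 0 0 0.129 1; 0.024 -0.14 0 0 0 0.172 1; 0.03 -0.17 0 0 0 0.215 1; 0.036 -0.21 0 0 0 0.258 1; 0.042 -0.24 0 0 0 0.3 1; 0.048 -0.28 0 0 0 0.344 1; 0.054 -0.31 0 0 0 0.387 1; 0.06 -0.35 0 0 0 0.43 1; 0.066 -0.38 0 0 0 0.47 1; 0.0704 -0.415 0 0 0 0.5075 1; 0.0704 -0.415 0.1 0 0 0.5075 1; 0.0704 -0.415 0.1 0 0 0.5075 1; 0.0704 -0.415 0.1 0 0 0.5075 1; 0.0704 -0.415 0.1 0 0 0.5075 1'
python3 - <<'E'
from h import *
go(.5025,-.0985,.117,-.052)
p=bot.get_obs()["eef_pos"]-[0,0,.09]; c=eyes.read_camera("scene"); m=w2pix(c,p)[0].astype(int); print(m)
overlay("scene","pics/s6.png",(m[0]-25,m[1]-25,m[0]+25,m[1]+25),12,[])
H=[.5233,.004,-.2019]; print((w2pix(c,tf(H,[(0,-.103,.0465)]))-m+25.5)*12, (w2pix(c,p+[0,0,.013])-m+25.5)*12)
E
```

```text
t: 11.75
eef_pos: [0.5032, -0.0992, 0.1514]
tool_rot: [0.0, 0.724, 0.689, 0.001]
contact_force: [0.1, 0.6, -0.6]
gripper_width: 0.31
grasp_force: 69.4
t 11.75 pos [ 0.5032 -0.0992  0.1514] q1,q7 [ 0.55 -0.18] -> [ 0.0013 -0.0016  0.0689] [ 0.0004 -0.0001  0.0008]
[374 187]
[[304.50994617 363.83306298]] [[314.75145037 270.27554806]]
```

View pics/s6.png

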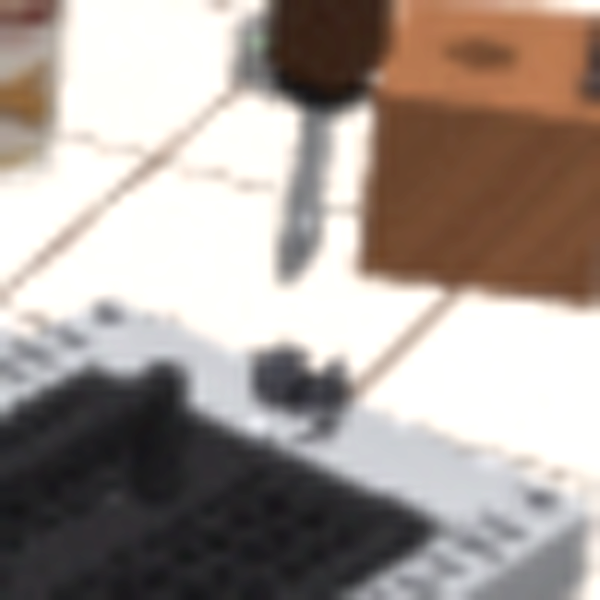

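The crop shows the tip centre at about (299,268) and the right head spanning u 252–350, centre about (301,370), with its slot notch at about (313,365). I need about 2 mm toward -x before going down.

```bash
python3 -m crank '0 -0.004 0.02 0 0 0 1; 0 -0.004 0.04 0 0 0 1; 0 -0.004 0.048 0 0 0 1; 0 -0.004 0.053 0 0 0 1; 0 -0.004 0.058 0 0 0 1; 0 -0.004 0.062 0 0 0 1; 0 -0.004 0.066 0 0 0 1; 0 -0.004 0.07 0 0 0 1; 0 -0.004 0.073 0 0 0 1; 0 -0.004 0.073 0 0 0 1'
```

```text
t: 12.85
eef_pos: [0.5006, -0.1, 0.1143]
tool_rot: [0.0, 0.725, 0.689, -0.0]
contact_force: [-1.2, -0.3, 4.2]
gripper_width: 0.31
grasp_force: 69.7
```

```bash
python3 -m crank '0 0 0 0 0 -0.03 1; 0 0 0 0 0 -0.06 1; 0 0 0 0 0 -0.09 1; 0 0 0 0 0 -0.12 1; 0 0 0 0 0 -0.15 1; 0 0 0 0 0 -0.18 1;0 0 0 0 0 -0.21 1;0 0 0 0 0 -0.24 1;0 0 0 0 0 -0.27 1'
python3 -c "
from h import *
o=bot.get_obs(); print(o['contact_force'].round(1),o['torque'].round(3)); go(.5006,-.1,.1143,-.202+1.8)"
```

```text
t: 13.75
eef_pos: [0.5013, -0.1008, 0.1144]
tool_rot: [0.001, 0.376, 0.927, -0.0]
contact_force: [1.1, -2.4, 0.6]
gripper_width: 0.309
grasp_force: 69.9
[ 1.1 -2.4  0.6] [-0.676 -0.224 -0.085]
t 13.75 pos [ 0.5013 -0.1008  0.1144] q1,q7 [0.68 0.55] -> [0.0021 0.0002 0.0002] [-2.000e-04  8.000e-04 -2.537e-01]
```

```bash
python3 -m crank '0 0 0 0 0 -0.03 1; 0 0 0 0 0 -0.06 1; 0 0 0 0 0 -0.09 1; 0 0 0 0 0 -0.12 1; 0 0 0 0 0 -0.15 1; 0 0 0 0 0 -0.18 1;0 0 0 0 0 -0.21 1;0 0 0 0 0 -0.24 1;0 0 0 0 0 -0.255 1;0 0 0 0 0 -0.255 1'
python3 -c "
from h import *
o=bot.get_obs(); print(o['contact_force'].round(1),o['torque'].round(3)); go(.5006,-.1,.2,-.202+1.8)"
```

```text
t: 14.75
eef_pos: [0.5027, -0.1016, 0.1145]
tool_rot: [0.002, -0.014, 1.0, -0.001]
contact_force: [3.9, -3.3, -1.9]
gripper_width: 0.311
grasp_force: 69.1
[ 3.9 -3.3 -1.9] [-1.265 -1.366 -0.108]
t 14.75 pos [ 0.5027 -0.1016  0.1145] q1,q7 [0.81 1.25] -> [ 0.0033  0.003  -0.1709] [-0.0006  0.0015  0.0003]
```

```bash
python3 -m crank '0 0 -0.02 0 0 0 1; 0 0 -0.06 0 0 0 1; 0 0 -0.14 0 0 0 1; 0 0 -0.23 0 0 0 1; 0 0 -0.23 0 0 0 1; 0 0 -0.23 0 0 0 1'
python3 - <<'E'
from h import *
go(.5302,-.2774,.2,-1.277)
p=bot.get_obs()["eef_pos"]
H=[.5233,.004,-.2019]
c=eyes.read_camera("scene")
z=[]
for s in(1,-1):
    m=w2pix(c,tf(H,[(0,s*.103,.03)]))[0].astype(int); im=c["image"][m[1]-20:m[1]+20,m[0]-20:m[0]+20,::-1]
    z.append(cv2.resize(im,None,fx=9,fy=9,interpolation=cv2.INTER_CUBIC))
cv2.imwrite("pics/c7.png",cv2.convertScaleAbs(np.hstack(z),alpha=1.4))
E
```

```text
t: 15.35
eef_pos: [0.5007, -0.0997, 0.2299]
tool_rot: [0.001, -0.014, 1.0, -0.001]
contact_force: [-0.1, -0.4, -1.5]
gripper_width: 0.312
grasp_force: 69.5
t 15.35 pos [ 0.5007 -0.0997  0.2299] q1,q7 [0.92 1.39] -> [-0.0488 -0.3568  0.0604] [8.000e-04 7.000e-04 9.154e-01]
```

View pics/c7.png

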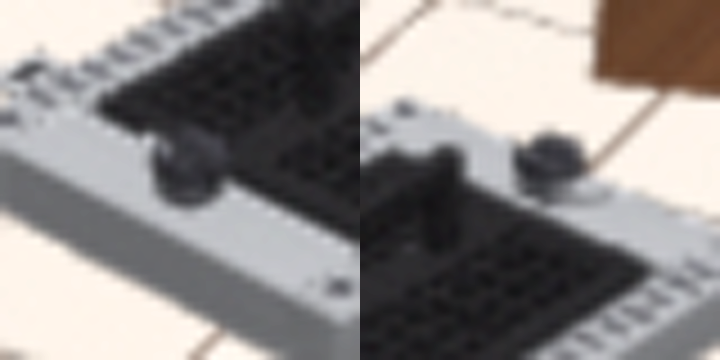

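Both tongues are off the cassette: the right one points along -x at (600,190), and the left one is hidden behind its head along +x at (150,135). I'll go back to the hole at the original grasp yaw.

```bash
python3 -m crank '-0.003 -0.02 0 0 0 0.046 1; -0.006 -0.04 0 0 0 0.092 1; -0.009 -0.06 0 0 0 0.138 1; -0.012 -0.08 0 0 0 0.184 1; -0.015 -0.1 0 0 0 0.23 1; -0.018 -0.12 0 0 0 0.276 1; -0.02 -0.14 0 0 0 0.322 1; -0.022 -0.16 0 0 0 0.368 1; -0.025 -0.18 0 0 0 0.414 1; -0.028 -0.2 0 0 0 0.46 1; -0.03 -0.22 0 0 0 0.506 1; -0.033 -0.24 0 0 0 0.552 1; -0.036 -0.26 0 0 0 0.598 1; -0.039 -0.28 0 0 0 0.644 1; -0.042 -0.3 0 0 0 0.69 1; -0.045 -0.32 0 0 0 0.736 1; -0.047 -0.34 0 0 0 0.782 1; -0.049 -0.357 0 0 0 0.828 1; -0.049 -0.357 0 0 0 0.874 1; -0.049 -0.357 0 0 0 0.9154 1'
python3 -m crank '0 0 0 0 0 0 1; 0 0 0 0 0 0 1'
python3 -c "
from h import *
go(.5302,-.2774,.16,-1.277)"
```

```text
t: 17.4
eef_pos: [0.5286, -0.2773, 0.2265]
tool_rot: [-0.001, 0.99, 0.143, -0.002]
contact_force: [0.8, 0.4, -1.3]
gripper_width: 0.313
grasp_force: 69.4
t: 17.6
eef_pos: [0.5292, -0.277, 0.2274]
tool_rot: [-0.001, 0.989, 0.148, -0.001]
contact_force: [-0.8, 0.6, -1.5]
gripper_width: 0.309
grasp_force: 69.5
t 17.6 pos [ 0.5292 -0.277   0.2274] q1,q7 [ 0.66 -1.02] -> [0.002  0.0016 0.1349] [-0.0005  0.0006  0.0013]
```

```bash
python3 -m crank '0.002 0.0015 0.05 0 0 0 1; 0.002 0.0015 0.11 0 0 0 1; 0.002 0.0015 0.15 0 0 0 1; 0.002 0.0015 0.17 0 0 0 1; 0.002 0.0015 0.185 0 0 0 1; 0.002 0.0015 0.2 0 0 0 1; 0.002 0.0015 0.22 0 0 0 1;0.002 0.0015 0.22 0 0 0 1'
```

```text
t: 18.4
eef_pos: [0.5303, -0.2778, 0.1177]
tool_rot: [-0.0, 0.989, 0.147, -0.001]
contact_force: [-0.5, 0.1, -2.5]
gripper_width: 0.311
grasp_force: 69.4
```

Tip is in the hole with no force. Lowering the rest.

```bash
python3 -m crank '0 0 0.02 0 0 0 1; 0 0 0.04 0 0 0 1; 0 0 0.055 0 0 0 1; 0 0 0.063 0 0 0 1; 0 0 0.067 0 0 0 1; 0 0 0.067 0 0 0 1'
```

```text
t: 19.0
eef_pos: [0.5309, -0.2778, 0.0849]
tool_rot: [-0.0, 0.989, 0.147, -0.0]
contact_force: [-1.8, -0.1, -2.7]
gripper_width: 0.313
grasp_force: 69.3
```

```bash
python3 -m crank '0 0 0.002 0 0 0 1; 0 0 0.002 0 0 0 0; 0 0 0.002 0 0 0 0; 0 0 0.002 0 0 0 0; 0 0 0.002 0 0 0 0; 0 0 0.002 0 0 0 0; 0 0 0.002 0 0 0 0; 0 0 -0.03 0 0 0 0; 0 0 -0.1 0 0 0 0; 0 0 -0.2 0 0 0 0; 0 0 -0.25 0 0 0 0; 0 0 -0.25 0 0 0 0;0 0 -0.25 0 0 0 0'
python3 - <<'E'
from h import *
go(.5233,.002,.2,-.202)
c=eyes.read_camera("scene"); im=c["image"].astype(int); old=cv2.imread("pics/s0.png")[:,:,::-1].astype(int)
d=np.abs(im-old).max(2)
print("handle region diff", d[146:168,383:398].max(1))
E
```

```text
t: 20.3
eef_pos: [0.5313, -0.278, 0.2117]
tool_rot: [0.001, 0.989, 0.146, 0.001]
contact_force: [-0.4, -0.4, -0.5]
gripper_width: 0.998
grasp_force: 0.0
t 20.3 pos [ 0.5313 -0.278   0.2117] q1,q7 [ 0.66 -1.03] -> [ 0.1469 -0.5407  0.0227] [ 7.000e-04 -1.000e-04 -3.421e-01]
handle region diff [11 23 30 49 81 83 72 71 77 77 75 78 67 83 71 68 43 35 24 38 29 17]
```

```bash
python3 - <<'E'
from h import *
c=eyes.read_camera("scene"); im=c["image"].astype(int); old=cv2.imread("pics/s0.png")[:,:,::-1].astype(int)
for v in range(142,172,2):
    f=lambda a:[int(x)+380 for x in np.where(a[v,380:405].sum(1)<190)[0][[0,-1]]] if (a[v,380:405].sum(1)<190).any() else None
    print(v,f(old),f(im))
E
```

```text
142 None None
144 None None
146 [388, 391] [388, 391]
148 [387, 393] [386, 392]
150 [387, 393] [386, 392]
152 [386, 393] [386, 392]
154 [386, 393] [386, 392]
156 [386, 393] [385, 391]
158 [386, 392] [385, 391]
160 [386, 392] [385, 391]
162 [385, 392] [385, 391]
164 [385, 399] [384, 400]
166 [385, 399] [385, 399]
168 [398, 398] [398, 398]
170 [381, 398] [381, 398]
```

The screwdriver is seated: same height, upright, shifted about 2 mm. Next is the cassette. The holder centre from the two felt clip axes is about (0.523, 0.001).

```bash
python3 -m crank '0.017 -0.07 0 0 0 -0.043 0; 0.036 -0.135 0 0 0 -0.086 0; 0.055 -0.2 0 0 0 -0.128 0; 0.073 -0.27 0 0 0 -0.171 0; 0.092 -0.34 0 0 0 -0.214 0; 0.11 -0.405 0 0 0 -0.257 0; 0.128 -0.47 0 0 0 -0.3 0; 0.146 -0.54 0 0 0 -0.342 0; 0.146 -0.54 0.1 0 0 -0.342 0; 0.146 -0.54 0.15 0 0 -0.342 0; 0.146 -0.54 0.15 0 0 -0.342 0; 0.146 -0.54 0.15 0 0 -0.342 0'
python3 -c "
from h import *
go(.5228,.001,.047,-.202)"
```

```text
t: 21.6
eef_pos: [0.5223, 0.0017, 0.135]
tool_rot: [-0.001, 0.775, 0.632, -0.001]
contact_force: [0.6, -0.4, -0.2]
gripper_width: 1.0
grasp_force: 0.0
t 21.6 pos [0.5223 0.0017 0.135 ] q1,q7 [ 0.42 -0.59] -> [-0.0012  0.0017  0.176 ] [-0.0006 -0.0001 -0.0001]
```

```bash
python3 -m crank '-0.001 0.002 0.06 0 0 0 0; -0.001 0.002 0.12 0 0 0 0; -0.001 0.002 0.16 0 0 0 0; -0.001 0.002 0.176 0 0 0 0; -0.001 0.002 0.176 0 0 0 0; -0.001 0.002 0.176 0 0 0 1; -0.001 0.002 0.176 0 0 0 1; -0.001 0.002 0.176 0 0 0 1; -0.001 0.002 0.176 0 0 0 1; -0.001 0.002 0.176 0 0 0 1; -0.001 0.002 0.176 0 0 0 1; -0.001 0.002 0.176 0 0 0 1; -0.001 0.002 0.176 0 0 0 1; -0.001 0.002 0.176 0 0 0 1' 90
```

```text
t: 23.0
eef_pos: [0.5235, 0.0009, 0.0473]
tool_rot: [-0.0, 0.775, 0.632, -0.0]
contact_force: [-0.2, 0.4, 0.2]
gripper_width: -0.004
grasp_force: 0.0
```

The fingers closed on nothing. I'll check where the bar should project against what I saw in s1: posts at crop (280,395) and (375,330).

```bash
python3 - <<'E'
from h import *
H=[.5228,.001,-.202]; c=eyes.read_camera("scene")
g=lambda M:((w2pix(c,tf(H,M))-[300,140]+.5)*6-.5).round(0).tolist()
print("bar top ends",g([(0,.044,.072),(0,-.044,.072)]),"post feet",g([(0,.036,.032),(0,-.036,.032)]))
o=bot.get_obs(); print(o["gripper_width"],o["grasp_force"],o["contact_force"])
im=c["image"].astype(int); old=cv2.imread("pics/s0.png")[:,:,::-1].astype(int)
d=np.abs(im-old).max(2)
# shift of cassette/handle near far post region: dark profile rows
for v in (193,196,199,202): print(v,old[v,338:372].sum(1).tolist(),'\n   ',im[v,338:372].sum(1).tolist())
E
```

```text
bar top ends [[282.0, 368.0], [387.0, 308.0]] post feet [[288.0, 429.0], [373.0, 379.0]]
-0.0017444127735481007 0.0 [ 0.44370558 -0.20049245 -0.93720081]
193 [524, 497, 408, 397, 497, 508, 482, 374, 318, 382, 378, 326, 294, 355, 381, 361, 242, 169, 123, 144, 201, 228, 199, 126, 102, 129, 241, 401, 417, 414, 411, 377, 177, 152] 
    [534, 508, 420, 407, 507, 518, 488, 382, 323, 390, 389, 330, 300, 342, 290, 192, 156, 214, 180, 79, 55, 68, 65, 100, 106, 130, 249, 410, 424, 424, 418, 384, 174, 153]
196 [400, 377, 342, 279, 320, 374, 332, 327, 407, 402, 357, 232, 130, 102, 86, 82, 74, 95, 99, 89, 87, 73, 67, 53, 58, 75, 126, 216, 315, 390, 406, 414, 412, 355] 
    [406, 384, 345, 283, 326, 380, 338, 336, 413, 412, 365, 235, 131, 101, 91, 85, 109, 187, 218, 159, 105, 77, 67, 58, 57, 79, 125, 222, 321, 397, 410, 399, 270, 180]
199 [378, 331, 326, 380, 371, 240, 167, 117, 93, 89, 89, 84, 92, 99, 94, 85, 72, 59, 59, 48, 58, 59, 48, 53, 55, 62, 85, 96, 97, 94, 98, 108, 130, 159] 
    [387, 336, 331, 389, 383, 246, 173, 121, 102, 90, 88, 85, 93, 99, 93, 84, 67, 62, 51, 56, 56, 63, 50, 54, 53, 71, 86, 95, 99, 98, 94, 112, 144, 185]
202 [242, 166, 113, 84, 83, 86, 72, 56, 73, 92, 81, 61, 60, 58, 56, 50, 62, 63, 76, 73, 79, 75, 53, 53, 59, 67, 83, 93, 90, 90, 69, 64, 70, 84] 
    [244, 165, 120, 90, 77, 83, 71, 65, 76, 102, 79, 70, 61, 59, 55, 54, 61, 68, 74, 69, 72, 82, 59, 56, 61, 62, 80, 96, 98, 96, 73, 67, 80, 88]
```

```bash
python3 - <<'E'
from h import *
o=bot.get_obs(); p=o["eef_pos"]; c=eyes.read_camera("scene")
for z in (.03,.047,.06,.072,.08,.09): print(z,w2pix(c,[p[0],p[1],z]).round(1)[0])
im=c["image"].astype(int); old=cv2.imread("pics/s0.png")[:,:,::-1].astype(int); d=np.abs(im-old).max(2)
for v in range(180,206): 
    x=np.where(d[v,335:375]>18)[0]; print(v,(x+335).tolist() if len(x)<14 else (x.min()+335,x.max()+335))
E
```

```text
0.03 [354.5 207.3]
0.047 [354.8 202.7]
0.06 [355.1 199.1]
0.072 [355.3 195.8]
0.08 [355.5 193.6]
0.09 [355.7 190.7]
180 (np.int64(347), np.int64(371))
181 (np.int64(347), np.int64(370))
182 (np.int64(350), np.int64(369))
183 (np.int64(351), np.int64(368))
184 (np.int64(351), np.int64(367))
185 [352, 353, 354, 355, 356, 357, 358, 359, 360, 361, 362, 363, 364]
186 [351, 352, 353, 354, 355, 356, 357, 358, 359, 360, 361, 362, 363]
187 [351, 352, 353, 354, 355, 356, 357, 358, 359, 360, 361]
188 [351, 352, 353, 354, 355, 356, 357, 358, 359, 360, 361]
189 [351, 352, 353, 354, 355, 356, 357, 358, 359, 360, 361]
190 [351, 352, 353, 354, 355, 356, 357, 358, 359, 360, 361, 372, 374]
191 (np.int64(351), np.int64(374))
192 [351, 352, 353, 354, 355, 356, 357, 358, 359, 360, 361, 371, 374]
193 [352, 353, 354, 356, 357, 358, 359, 360]
194 [355, 356, 374]
195 [354, 355, 356, 371]
196 [355, 356, 357, 370, 371, 372, 373, 374]
197 [370, 371, 372, 373, 374]
198 [371, 372, 373]
199 []
200 []
201 []
202 []
203 []
204 []
205 []
```

The shut fingertips really end at about z = 0.073, just above the bar. The c2 and s3 pictures agree: the fingers sit about 26 mm higher than `eef_pos` suggests. I'll open, go down in steps while watching the force, and close again.

```bash
python3 -m crank '0 0 0 0 0 0 0; 0 0 0 0 0 0 0; 0 0 0 0 0 0 0; 0 0 0 0 0 0 0; 0 0 0 0 0 0 0; 0 0 0 0 0 0 0; 0 0 0 0 0 0 0; 0 0 0 0 0 0 0; 0 0 0.01 0 0 0 0; 0 0 0.02 0 0 0 0; 0 0 0.03 0 0 0 0; 0 0 0.03 0 0 0 0'
python3 - <<'E'
from h import *
o=bot.get_obs(); print(o["contact_force"])
E
python3 -m crank '0 0 0.008 0 0 0 0; 0 0 0.014 0 0 0 0; 0 0 0.02 0 0 0 0; 0 0 0.02 0 0 0 0; 0 0 0.02 0 0 0 0.5;0 0 0.02 0 0 0 0.5;0 0 0.02 0 0 0 0.5;0 0 0.02 0 0 0 0.5;0 0 0.02 0 0 0 0.5'
```

```text
t: 24.3
eef_pos: [0.5228, 0.0009, 0.0313]
tool_rot: [-0.001, 0.775, 0.632, -0.001]
contact_force: [-0.4, 0.2, 0.3]
gripper_width: 1.0
grasp_force: 0.0
[-0.40836557  0.23363666  0.32551249]
t: 25.2
eef_pos: [0.5236, 0.0009, 0.0224]
tool_rot: [0.0, 0.775, 0.632, 0.0]
contact_force: [0.5, 0.1, -0.0]
gripper_width: 0.499
grasp_force: 0.0
```

```bash
python3 -m crank '0 0 0 0 0 0 0.8; 0 0 0 0 0 0 1; 0 0 0 0 0 0 1; 0 0 0 0 0 0 1; 0 0 0 0 0 0 1; 0 0 0 0 0 0 1; 0 0 0 0 0 0 1; 0 0 0 0 0 0 1' 90
```

```text
t: 26.0
eef_pos: [0.5239, 0.0009, 0.0227]
tool_rot: [0.0, 0.775, 0.632, 0.0]
contact_force: [-0.2, -0.4, 5.8]
gripper_width: 0.092
grasp_force: 88.7
```

Bar gripped. Lifting slowly.

```bash
python3 -m crank '0 0 -0.004 0 0 0 1; 0 0 -0.01 0 0 0 1; 0 0 -0.02 0 0 0 1; 0 0 -0.03 0 0 0 1; 0 0 -0.04 0 0 0 1; 0 0 -0.04 0 0 0 1' 110
```

```text
t: 26.6
eef_pos: [0.5241, 0.001, 0.0431]
tool_rot: [0.0, 0.775, 0.632, 0.001]
contact_force: [0.2, 0.8, -4.3]
gripper_width: 0.09
grasp_force: 107.6
```

```bash
python3 -m crank '0 0 -0.015 0 0 0 1; 0 0 -0.03 0 0 0 1; 0 0 -0.05 0 0 0 1; 0 0 -0.07 0 0 0 1; 0 0 -0.09 0 0 0 1; 0 0 -0.11 0 0 0 1; 0 0 -0.13 0 0 0 1; 0 0 -0.15 0 0 0 1; 0 0 -0.16 0 0 0 1; 0 0 -0.165 0 0 0 1; 0 0 -0.165 0 0 0 1; 0 0 -0.165 0 0 0 1; 0 0 -0.165 0 0 0 1; 0 0 -0.165 0 0 0 1; 0 0 -0.165 0 0 0 1; 0 0 -0.165 0 0 0 1'
python3 - <<'E'
from h import *
o=bot.get_obs(); print(o["eef_pos"],o["contact_force"].round(1),o["torque"].round(2),np.abs(o["joint_vel"]).max())
c=eyes.read_camera("scene"); im=c["image"].astype(int); H=[.5233,.003,-.202]
z=.106
K=((w2pix(c,tf(H,rect(.06,.085,z)))).round(1)).tolist(); print("pred bottom corners",K)
m=(im.sum(2)<230).astype(np.uint8); m[:,:250]=0; m[:,430:]=0; m[:140]=0;m[:,:]=m
n,l,s,ce=cv2.connectedComponentsWithStats(m); i=1+s[1:,4].argmax(); print("blob",s[i])
ys,xs=np.where(l==i); print("left",xs.min(),ys[xs==xs.min()],"bottom",ys.max(),xs[ys==ys.max()],"right",xs.max(),ys[xs==xs.max()])
for v in range(146,164,4): a=np.where(im[v,380:405].sum(1)<190)[0]; print(v,a[[0,-1]]+380 if len(a) else None)
E
```

```text
t: 28.2
eef_pos: [0.5235, 0.001, 0.1247]
tool_rot: [-0.0, 0.775, 0.632, -0.0]
contact_force: [0.5, 0.5, -3.5]
gripper_width: 0.087
grasp_force: 107.8
[0.52349841 0.00099143 0.1246917 ] [ 0.5  0.5 -3.5] [ 0.03  0.03 -0.04] 0.00232099988273978
pred bottom corners [[322.8, 189.4], [357.4, 171.5], [387.8, 183.7], [353.9, 203.6]]
blob [ 324  140   77   87 3257]
left 324 [184 185 186 187 188] bottom 226 [351 352 353] right 400 [172 173 174 175]
146 [387 390]
150 [386 392]
154 [386 391]
158 [386 391]
162 [385 391]
```

```bash
python3 -c "
from station import ticket
print(ticket.hand_in())"
```

```text
the job is handed in; nothing more can be done
None
```

I handed the job in at about 28 s of the 72 s allowed; the hand-in returned no verdict. Both clips were turned off the cassette with the screwdriver, which is back upright in its hole, and the cassette is held level and still about 10 cm above the holder.

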